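# Turn the serving platter to hand a bottle over

### The job

Serve the customer: turn the round platter by pushing gently on its arms with a finger until the amber bottle (not the carton) stands squarely in line with the fixed pick-up tray, as near to the tray as the platter brings it. Do not touch the bottle or the carton, keep both standing on the platter, and leave the other things on the counter alone.

Things in the scene. Friction and masses are not known exactly. Their poses are not given: they have to be found in the camera images.
- stand: fixed foot of the turntable with the pick-up tray. Origin: on the platter's vertical turning axis, at counter height. Its +x axis points from the turning axis to the middle of the tray. The tray is a flat aluminium rectangle on the counter, 110 mm along x by 130 mm along y, at most 12 mm high, its near edge 195 mm and its far edge 305 mm from the turning axis; a flat 40 mm wide strip 4 mm high joins it to the foot below the platter
- platter (a joint): angle of the platter about its vertical axis, rad; 0 at the start, grows anticlockwise seen from above. Turns freely both ways more than a whole turn (stop at 7 rad); stiff enough (about 0.2 N m of friction) to stop where it is left. The platter is a steel disc 230 mm across, its top 55 mm and its underside 35 mm above the counter, with four level steel arms sticking out of its rim 90 degrees apart
- arm0 (a point): outer end of one arm. Each arm is a round bar 14 mm thick, its centre line 45 mm above the counter, pointing straight out from the turning axis; it leaves the rim at 115 mm and ends at 175 mm from the axis, so 60 mm of it is free; the space above, below (38 mm) and beside it is empty
- arm1 (a point): outer end of the next arm, 90 degrees anticlockwise from arm0, same shape
- arm2 (a point): outer end of the next arm, 180 degrees from arm0, same shape
- arm3 (a point): outer end of the next arm, 270 degrees anticlockwise from arm0, same shape
- bottle: upright small amber glass bottle with a paper label and black cap, 52 mm across, 150 mm tall, loose, standing on the platter about 65 mm from the turning axis midway between two arms, and riding round with it. Origin: centre of its underside
- carton: upright cardboard carton 50 x 50 x 110 mm tall, loose, standing on the platter opposite the bottle about 65 mm from the axis. Origin: centre of its underside
- tall_bottle: bystander: green bottle 70 mm across, 220 mm tall, standing on the counter. Origin: centre of its underside
- jar: bystander: clear jar 72 mm across, 100 mm tall, standing on the counter. Origin: centre of its underside
- calculator: bystander: grey desk calculator 150 x 100 x 21 mm lying on the counter. Origin: centre of its underside
Not all that is in view belongs to the job. What is shaped like the bottle but pink or red is not meant. Leave any green look-alike of the carton alone.

How it is judged (in metres and radians):
At the end, for the whole second after the job is handed in: the bottle stands on the platter on the tray's side, within 15 mm of the line from the turning axis to the middle of the tray and 45 to 85 mm along it; bottle and carton are upright on the platter; the platter is at rest (x of bottle in the frame of stand between 0.045 and 0.085 m and y of bottle in the frame of stand between -0.015 and 0.015 m and z of bottle in the frame of stand between 0.05 and 0.06 m and angle between each of bottle, carton's own z axis and vertical below 0.1 rad and z of carton in the frame of stand between 0.05 and 0.06 m and horizontal distance between carton and stand below 0.09 m and velocity of joint platter between -0.05 and 0.05 rad/s); the robot touches nothing.
It fails at once if the fingers press on the platter or its arms with more than 30 N (contact force between the fingers and platter above 30 N).
It fails at once if the robot touches the bottle or the carton (contact force between any of the fingers, the arm and bottle above 0.3 N or contact force between any of the fingers, the arm and carton above 0.3 N).
It fails at once if the bottle or the carton is lifted off the platter (z of any of bottle, carton in the frame of stand above 0.07 m).
It fails at once if the bottle or the carton tips or falls (angle between any of bottle, carton's own z axis and vertical above 0.3 rad or z of any of bottle, carton in the frame of stand below 0.04 m).
It fails at once if another thing on the counter is moved by more than 20 mm (distance of any of tall_bottle, jar, calculator from where it was at the start of the episode above 0.02 m).
It also fails if it takes over 72 s, if anything falls off the work surface, if the arm or the gripper's body presses on something with over 40 N, if the wrist force passes 120 N, or if a joint passes its speed limit or range.

### The arm

A 6-joint arm with a two-finger parallel gripper is mounted at the origin on the work surface. World frame = base frame: x ahead of the robot, y to its left, z up, the work surface at z = 0. Lengths are in m, angles in degrees, forces in N, time in s.
With the tool pointing down it reaches from about 0.375 to 0.9 m from the base axis. Payload 3.1 kg.
Tool frame: the origin (TCP) lies at the very end of the fingers, on their centre line; the grasp point (between the pads) lies 19 mm behind it (bot.hold_point_z is the z of the grasp point in the tool frame, in m); z points along the fingers, y is the direction in which the jaws open and shut (so a half turn about z gives the same grasp; the last joint's range is limited). The gripper opens to 87 mm and grips with 3 to 60 N. Pads are 19 mm wide; open, the fingers measure 117 mm over their backs; the gripper's body (75 mm by 190 mm) begins 51 mm behind the grasp point.
Start: joints at [-81.962, 30.224, 82.088, -0, 67.689, -10.227], TCP at [0.196, -0.593, 0.223] pointing down, gripper open.
Joint ranges: [-176.69, 176.69], [-43.24, 126.21], [12.49, 139.97], [-82, 262], [0, 151.66], [-163.58, 163.58]. Speed limits (degrees/s): [159.86, 159.86, 180, 180, 180, 180].

### API

Orientations are given as a 3x3 rotation matrix whose columns are the frame's x, y, z axes.
In Python, from rig import bot gives the robot as it stands.
- The arm moves only by the tool servo_tool, never from a script. Its argument "increments" is a list of rows, each a list of 3 entries, a list of its own where there are three numbers: the closure, from 0 (fully open) to 1 (shut), then the shift along the tool's x, y, z in mm, then the turn about the tool's z in degrees. In form: [[claw, [x, y, z], turn], ...]. A call has 1 to 5 rows; each row shifts and turns the commanded pose from where the row before left it, along the tool's axes as they then stand; what a row does not reach is not made up. A row lasts 1/8 s, in which the tool goes at most 62.5 mm and 10.7 degrees, less where a joint would pass 70% of its speed; a pose out of reach is approached as far as the arm can. A call with a gripper value outside its range is refused whole. The fingers move at their own pace and stop on an object; the grip force is fixed at half the most. Time passes only in rows, so rows that do not move let the fingers close. It gives the time, the measured TCP pose, the force and the opening at its end, in the units of the state.
- bot.read_state(): the state, without advancing time (a new reading comes with each control period).
- bot.capture(name): name is "side" or "top"; returns (picture, depth): 420x560x3 uint8, blue, green, red; 420x560 float32, m along the optical axis (not along the pixel's ray), 0 where there is no reading.
- bot.camera_info(name): a dict with "K" (3x3 intrinsics, pixels), "R" (3x3) and "t" (3): a world point X has camera coordinates R X + t. Camera axes: x right, y down, z forward; pixel columns grow to the right and rows downward; lengths in m; the calibration is good to about 2 mm. A picture is of the moment at which its call begins. camera_info takes no time and is no camera call.
- bot.hand_in(): hands the job in, once; it reports no verdict.
Trained networks look in the newest picture that a camera, given by its name, has taken for a name from the list of things; names that differ only in an ending like _2 or _b are one class to them, and where a whole thing is asked for, a point or a joint stands for the part that bears it (a point fixed in the world has none). Each returns a list of dicts, best first, with "p" (0 to 1); they miss things now and then, are a little off and sometimes report something else, mostly with a low value. They report only what shows in the picture. A call takes as long as a camera call. They do not tell look-alikes from the thing itself.
- bot.find_in(camera, thing): "bbox" ([left, top, right, bottom] in pixels, round what is visible of it).
- bot.trace(camera, thing): "region" (420x560 bool, what is visible of it) and "bbox" ([left, top, right, bottom] in pixels, round what is visible of it).
The state is a dict: "time_s": time; "joint_positions": joint angles; "qvel": joint speeds; "tau": joint torques, N m; "position": TCP position; "tcp_rot": TCP orientation; "force": force on the tool from outside, world axes, zero at the start; "moment": the same for the moment, N m; "opening": opening from 0.0 (shut) to 1.0 (fully open).
Only numpy, scipy, OpenCV 4.12 (cv2) and the standard library are available. Lean on these libraries where they do the work, as an engineer would, in place of code of your own. Each camera call takes 0.05 s, during which the arm holds its last target.

## Working session

There is one attempt and no reset: what is moved stays moved. The work goes in short steps, Python scripts to look and compute and a tool call to move; the robot and the scene stay as the last step left them, time stands still between calls to the robot, and variables do not carry over. Pictures are saved under pics/ and viewed, and the job is handed in when it is done.

Besides the shell and the picture viewer there is one more tool, called after ">>>" as a command line: name --argument value ..., lists and objects as JSON in quotes. servo_tool: Moves the arm, as the interface text tells. Its arguments: {"type":"object","properties":{"increments":{"type":"array","items":{"type":"array"}}},"required":["increments"]}

```bash
mkdir -p pics; ls
python3 - <<'E'
from rig import bot
import cv2
for c in("side","top"):
    p,d=bot.capture(c); cv2.imwrite(f"pics/{c}0.png",p)
    i=bot.camera_info(c); print(c,i["K"],i["R"],i["t"])
    for n in("bottle","carton","platter","stand","tall_bottle","jar","calculator","arm0"):
        print(n,[(r["bbox"],round(r["p"],2)) for r in bot.find_in(c,n)])
s=bot.read_state();print(s["time_s"],s["position"],s["tcp_rot"],s["opening"],s["force"])
E
```

```text
pics
side [[489.16457525   0.         275.46563965]
 [  0.         489.16457525 205.38028527]
 [  0.           0.           1.        ]] [[-0.98872404 -0.14931057  0.01145105]
 [-0.08556238  0.50051819 -0.86148745]
 [ 0.12289772 -0.85275313 -0.50764974]] [0.55991305 0.10229002 1.37900052]
bottle [([257.9, 151.4, 272.2, 202.8], 0.69), ([205.6, 147.7, 223.1, 195.2], 0.6), ([262.4, 138.1, 276.6, 181.2], 0.6), ([274.7, 276.6, 303.3, 335.1], 0.48)]
carton [([284.2, 172.8, 309.1, 219.1], 0.9), ([343.2, 208.5, 372.7, 255.9], 0.79), ([232.1, 225.9, 259.7, 272.8], 0.69), ([256.7, 151.3, 276.9, 200.2], 0.26), ([348.2, 173.7, 398.0, 198.6], 0.2)]
platter [([220.8, 177.7, 340.8, 239.8], 0.89)]
stand [([175.9, 194.8, 301.8, 235.6], 0.93)]
tall_bottle [([285.4, 106.6, 308.3, 172.2], 0.6), ([283.3, 174.1, 310.8, 216.5], 0.38)]
jar [([270.8, 277.5, 303.0, 335.4], 0.77)]
calculator [([349.5, 174.2, 398.6, 195.4], 0.86), ([219.7, 180.1, 339.5, 242.8], 0.36), ([271.2, 280.0, 304.7, 336.9], 0.29)]
arm0 [([221.4, 184.3, 335.2, 242.0], 0.95)]
top [[465.18846215   0.         286.98427039]
 [  0.         46
[... 333 characters left out ...]
5.2], 0.72)]
carton [([177.7, 169.7, 213.1, 202.1], 0.71), ([235.9, 293.4, 258.1, 319.4], 0.6), ([259.7, 212.2, 289.0, 241.2], 0.56)]
platter [([219.2, 143.5, 362.8, 274.9], 0.64)]
stand [([273.4, 94.6, 326.3, 164.0], 0.72), ([98.5, 225.6, 139.5, 255.4], 0.55)]
tall_bottle [([424.6, 192.8, 474.1, 224.6], 0.63)]
jar [([96.7, 227.0, 136.9, 254.0], 0.9)]
calculator [([365.6, 288.8, 421.5, 360.8], 0.86)]
arm0 [([222.8, 140.8, 361.9, 276.8], 0.91)]
0.9 [ 0.19590446 -0.59349676  0.22257206] [[ 9.49617048e-01  3.13412605e-01  1.24112816e-05]
 [ 3.13412606e-01 -9.49617048e-01 -3.02785422e-05]
 [ 2.29628779e-06  3.26428720e-05 -9.99999999e-01]] 1.0006631114651319 [ 0.17702134 -0.55370698  0.08060687]
```

View pics/side0.png

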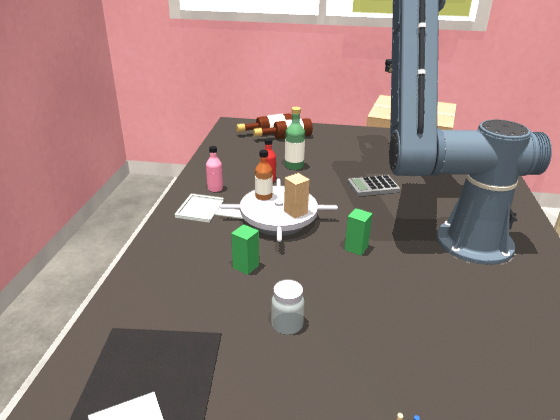

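View pics/top0.png

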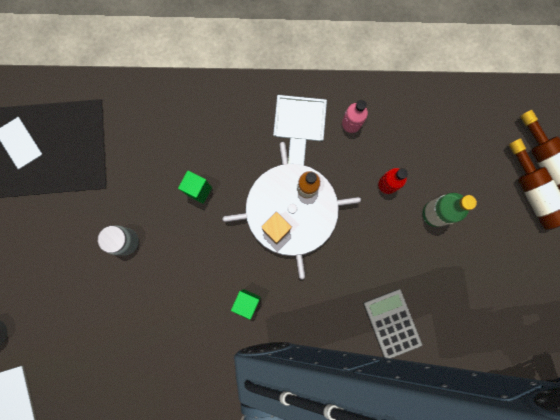

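Run:
```python
import cv2
t=cv2.imread("pics/top0.png");s=cv2.imread("pics/side0.png")
cv2.imwrite("pics/t0z.png",cv2.resize(t[85:285,210:420],None,fx=2.9,fy=2.9,interpolation=cv2.INTER_CUBIC))
cv2.imwrite("pics/s0z.png",cv2.resize(s[130:260,160:360],None,fx=4,fy=4,interpolation=cv2.INTER_CUBIC))
```

```text
(no output)
```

View pics/t0z.png

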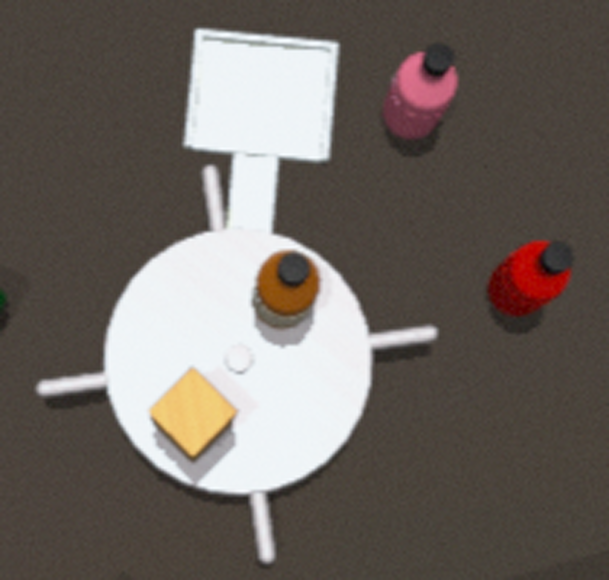

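View pics/s0z.png

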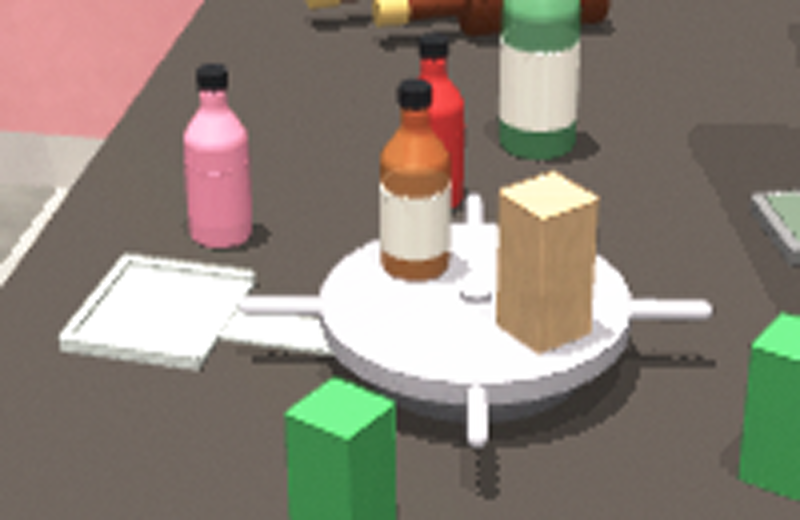

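The top picture has the platter hub at (292,208) and the arm ends near (282,144), (360,199), (302,278) and (224,219). The tray is at (300,118). The amber bottle with the label, standing on the platter at top (309,183) / side (264,178), is the one meant. The pink bottle (355,118), the red bottle (393,181) and the lying brown bottles (540,170) are look-alikes or clutter. The carton is the tan one at (277,228), and the green ones stay alone.

```bash
cat > h.py <<'E'
import numpy as np, cv2
from rig import bot
def ray(c,u,v):
    i=bot.camera_info(c);K,R,t=[np.array(i[k],float) for k in("K","R","t")]
    return -R.T@t, R.T@np.linalg.inv(K)@np.array([u,v,1.])
def onz(c,u,v,z):
    o,d=ray(c,u,v); return o+d*(z-o[2])/d[2]
def tri(a,b,c,d):
    o1,d1=ray("top",a,b);o2,d2=ray("side",c,d)
    s=np.linalg.lstsq(np.c_[d1,-d2],o2-o1,rcond=None)[0]
    p,q=o1+d1*s[0],o2+d2*s[1]; return (p+q)/2,np.linalg.norm(p-q)
def proj(c,X):
    i=bot.camera_info(c);K,R,t=[np.array(i[k],float) for k in("K","R","t")]
    p=K@(R@np.array(X)+t);return p[:2]/p[2]
E
python3 - <<'E'
from h import *
np.set_printoptions(precision=4,suppress=True)
z=lambda u,v:(u/2.9+210,v/2.9+85); s=lambda u,v:(u/4+160,v/4+130)
# arms: mid of tip
tips=[z(210,170),z(42,388),z(266,560),z(435,332)]
P=np.array([onz("top",*t,.048) for t in tips]);print(P)
C=P.mean(0);print("axis",C,[ (np.hypot(*(p-C)[:2]),np.degrees(np.arctan2(*(p-C)[1::-1]))) for p in P])
print("hub",onz("top",*z(239,358),.06), tri(*z(239,358),*s(475,295)))
tc=[z(197,30),z(339,42),z(328,160),z(185,148)]
T=np.array([onz("top",*t,.012) for t in tc]);print(T,T.mean(0))
d=T.mean(0)-C;print("tray dist",np.hypot(*d[:2]),"ang",np.degrees(np.arctan2(d[1],d[0])))
e=(T[0]+T[1]-T[2]-T[3]);print("tray edge ang",np.degrees(np.arctan2(e[1],e[0])), [np.linalg.norm(T[i]-T[i-1]) for i in range(4)])
print("cap",onz("top",*z(293,268),.205),tri(*z(293,268),*s(415,88)))
print("armtip tri",tri(*z(210,170),*s(245,305)),tri(*z(42,388),*s(478,440)),tri(*z(266,560),*s(708,310)))
print("carton",onz("top",*z(193,413),.165),tri(*z(193,413),*s(549,196)))
for n,c in(("jar",(114,238)),("tall",(468,203)),("red",(400,175)),("pink",(361,106)),("g1",(195,184)),("g2",(246,304)),("calc",(393,324))):
    hh=dict(jar=.1,tall=.22,red=.15,pink=.15,g1=.11,g2=.11,calc=.02)[n];print(n,onz("top",*c,hh))
E
```

```text
[[ 0.7295  0.0024  0.048 ]
 [ 0.536   0.1451  0.048 ]
 [ 0.3911 -0.0477  0.048 ]
 [ 0.5879 -0.1939  0.048 ]]
axis [ 0.5611 -0.0235  0.048 ] [(np.float64(0.17034598883523475), np.float64(8.76675476523227)), (np.float64(0.17044265019529134), np.float64(98.46722925760231)), (np.float64(0.17174042499065), np.float64(-171.917382028004)), (np.float64(0.17249162794814052), np.float64(-81.07009413144037))]
hub [ 0.562  -0.0234  0.06  ] (array([ 0.5617, -0.0237,  0.0549]), np.float64(0.0019466461996331624))
[[ 0.8704  0.015   0.012 ]
 [ 0.861  -0.1153  0.012 ]
 [ 0.7498 -0.1049  0.012 ]
 [ 0.7593  0.0248  0.012 ]] [ 0.8101 -0.0451  0.012 ]
tray dist 0.2499375949741389 ang -4.95454406440516
tray edge ang -5.215930554836788 [np.float64(0.11151399042606656), np.float64(0.13060651557006775), np.float64(0.11160314049018136), np.float64(0.13009908494267708)]
cap [ 0.6124 -0.0588  0.205 ] (array([ 0.6123, -0.0591,  0.2014]), np.float64(0.0015678158767172539))
armtip tri (array([0.7293, 0.0023, 0.045 ]), np.float64(0.0019662092542056184)) (array([0.5352, 0.1455, 0.0436]), np.float64(0.0024651465223621636)) (array([ 0.3906, -0.0478,  0.0449]), np.float64(0.0008131726367294092))
carton [0.5057 0.0154 0.165 ] (array([0.5056, 0.0154, 0.1618]), np.float64(0.0007915781451766191))
jar [0.483  0.3972 0.1   ]
tall [ 0.5573 -0.3959  0.22  ]
red [ 0.6311 -0.269   0.15  ]
pink [ 0.795  -0.1805  0.15  ]
g1 [0.612  0.2097 0.11  ]
g2 [0.3326 0.0842 0.11  ]
calc [ 0.2781 -0.2781  0.02  ]
```

```bash
cat >> h.py <<'E'
def plan(pos,yaw,n,dz=None):
    """print n tool-axis rows from the present pose to pos, yaw (deg of tool x), straight line"""
    s=bot.read_state();p=np.array(s["position"]);R=np.array(s["tcp_rot"])
    y0=np.degrees(np.arctan2(R[1,0],R[0,0]));dy=(yaw-y0+180)%360-180
    D=(np.array(pos)-p)/n
    for k in range(n):
        a=np.radians(y0+dy*k/n);c,sn=np.cos(a),np.sin(a)
        print([round(c*D[0]+sn*D[1],*3*[1])if 0 else round(float(c*D[0]+sn*D[1])*1000,1),round(float(sn*D[0]-c*D[1])*1000,1),round(-D[2]*1000,1)],round(-dy/n,1))
E
python3 - <<'E'
from h import *
plan([.537,-.177,.25],81,12)
E
```

```text
[37.9, -24.1, np.float64(-2.3)] -5.2
[39.9, -20.5, np.float64(-2.3)] -5.2
[41.6, -16.8, np.float64(-2.3)] -5.2
[43.0, -12.9, np.float64(-2.3)] -5.2
[44.0, -8.9, np.float64(-2.3)] -5.2
[44.6, -4.9, np.float64(-2.3)] -5.2
[44.9, -0.8, np.float64(-2.3)] -5.2
[44.7, 3.3, np.float64(-2.3)] -5.2
[44.3, 7.3, np.float64(-2.3)] -5.2
[43.4, 11.3, np.float64(-2.3)] -5.2
[42.2, 15.2, np.float64(-2.3)] -5.2
[40.6, 19.0, np.float64(-2.3)] -5.2
```

>>> servo_tool --increments '[[1, [38, -24, -6], -5], [1, [40, -20, -6], -5], [1, [42, -17, -6], -5], [1, [43, -13, -6], -5], [1, [44, -9, -4], -5]]'

```text
time_s: 1.52
position: [0.341, -0.42, 0.251]
tcp_rot: [[0.726, 0.687, 0.001], [0.687, -0.726, -0.001], [-0.0, 0.001, -1.0]]
force: [0.7, -0.4, 0.6]
opening: 0.516
```

Run:
```python
from h import *
plan([.537,-.177,.25],81,7)
```

```text
[44.2, -6.0, np.float64(0.1)] -5.4
[44.6, -1.8, np.float64(0.1)] -5.4
[44.5, 2.4, np.float64(0.1)] -5.4
[44.1, 6.5, np.float64(0.1)] -5.4
[43.3, 10.6, np.float64(0.1)] -5.4
[42.1, 14.6, np.float64(0.1)] -5.4
[40.6, 18.5, np.float64(0.1)] -5.4
```

>>> servo_tool --increments '[[1, [44, -6, 0], -5], [1, [44, -2, 0], -5], [1, [44, 2, 0], -5], [1, [40, 6, 0], -5], [1, [0, 0, 0], 0]]'

```text
time_s: 2.15
position: [0.4511, -0.2852, 0.2507]
tcp_rot: [[0.446, 0.895, 0.0], [0.895, -0.446, 0.0], [0.0, 0.0, -1.0]]
force: [-0.0, 0.3, 0.2]
opening: 0.02
```

Run:
```python
from h import *
plan([.537,-.177,.25],81,3)
```

```text
[45.1, 9.5, np.float64(0.2)] -5.8
[43.9, 14.1, np.float64(0.2)] -5.8
[42.2, 18.4, np.float64(0.2)] -5.8
```

>>> servo_tool --increments '[[1, [45, 10, 0], -6], [1, [44, 14, 0], -6], [1, [42, 18, 0], -5.5], [1, [0, 0, 0], 0], [1, [0, 0, 0], 0]]'

```text
time_s: 2.78
position: [0.5352, -0.1804, 0.2505]
tcp_rot: [[0.162, 0.987, -0.001], [0.987, -0.162, -0.001], [-0.001, -0.001, -1.0]]
force: [0.2, 0.0, 0.2]
opening: 0.006
```

Run:
```python
from h import *
s=bot.read_state();print(s["position"],s["force"])
for c in("top","side"):
    p,d=bot.capture(c); cv2.imwrite(f"pics/{c}1.png",p)
```

```text
[ 0.5352408  -0.1803579   0.25045828] [0.18195488 0.00741874 0.15878358]
```

View pics/top1.png

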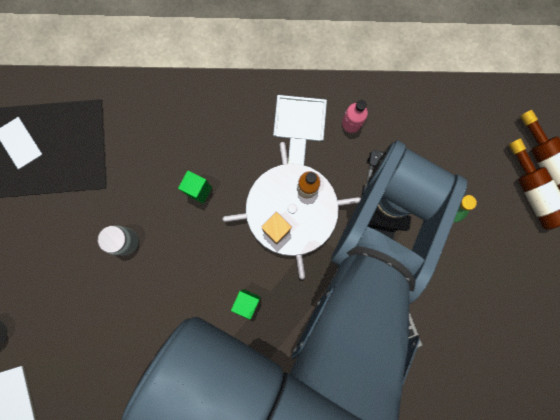

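View pics/side1.png

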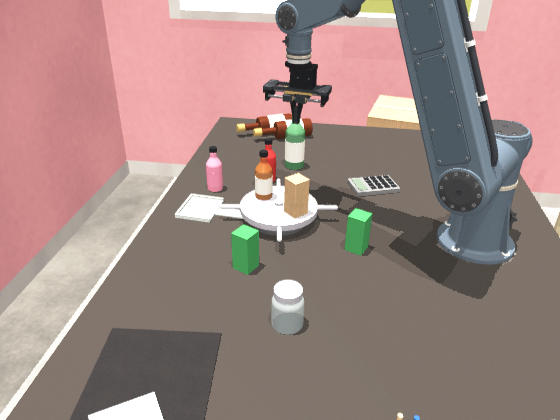

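The top view shows the gripper on the near (clockwise) side of the arm at (350,201), and the scene is unchanged. In the side view the body's long side runs along the tangent, as planned. I'll descend next.

>>> servo_tool --increments '[[1, [0, 0, 45], 0], [1, [0, 0, 45], 0], [1, [0, 0, 45], 0], [1, [0, 0, 30], 0], [1, [0, 0, 0], 0]]'

```text
time_s: 3.5
position: [0.5335, -0.1798, 0.0835]
tcp_rot: [[0.163, 0.987, -0.005], [0.987, -0.163, 0.003], [0.002, -0.005, -1.0]]
force: [-1.6, 0.4, -0.0]
opening: 0.002
```

Run:
```python
from h import *
p,d=bot.capture("side"); cv2.imwrite("pics/side2.png",cv2.resize(p[60:260,160:400],None,fx=3,fy=3))
```

```text
(no output)
```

View pics/side2.png

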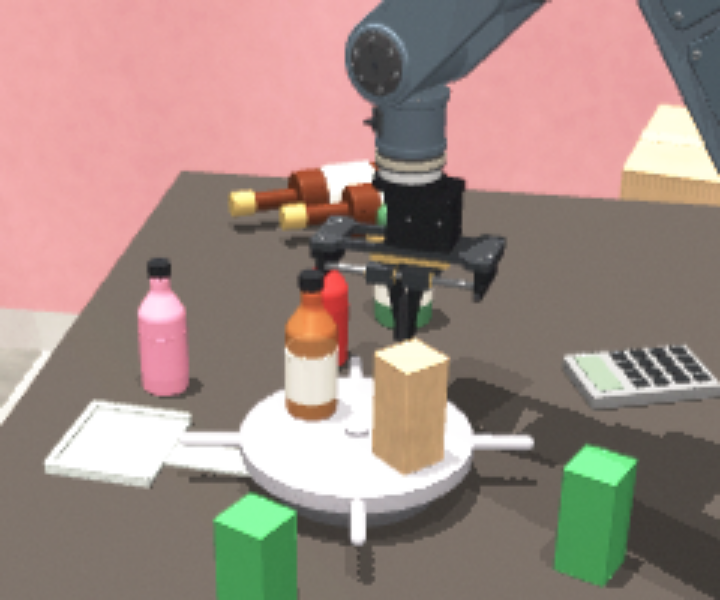

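The body clears the bottle and the red bottle, so I'll go down the last stretch.

>>> servo_tool --increments '[[1, [0, 0, 25], 0], [1, [0, 0, 25], 0], [1, [0, 0, 10], 0], [1, [0, 0, 0], 0], [1, [0, 0, 0], 0]]'

```text
time_s: 4.18
position: [0.5367, -0.18, 0.0268]
tcp_rot: [[0.161, 0.987, 0.002], [0.987, -0.161, -0.001], [-0.001, 0.002, -1.0]]
force: [0.3, 0.0, 0.1]
opening: 0.009
```

Run:
```python
from h import *
for c in("top","side"):
    p,d=bot.capture(c)
    cv2.imwrite(f"pics/{c}3.png",cv2.resize(p[60:260,160:400] if c=="side" else p[85:285,210:450],None,fx=3,fy=3))
C=np.array([.561,-.0235]);s=bot.read_state();q=s["position"][:2]-C
a0=np.degrees(np.arctan2(q[1],q[0]));print(np.hypot(*q),a0,s["position"],s["force"])
```

```text
0.1582349150463239 -98.90287964524153 [ 0.53651156 -0.17982851  0.02664982] [ 0.11679541 -0.28866232  0.48304187]
```

View pics/top3.png

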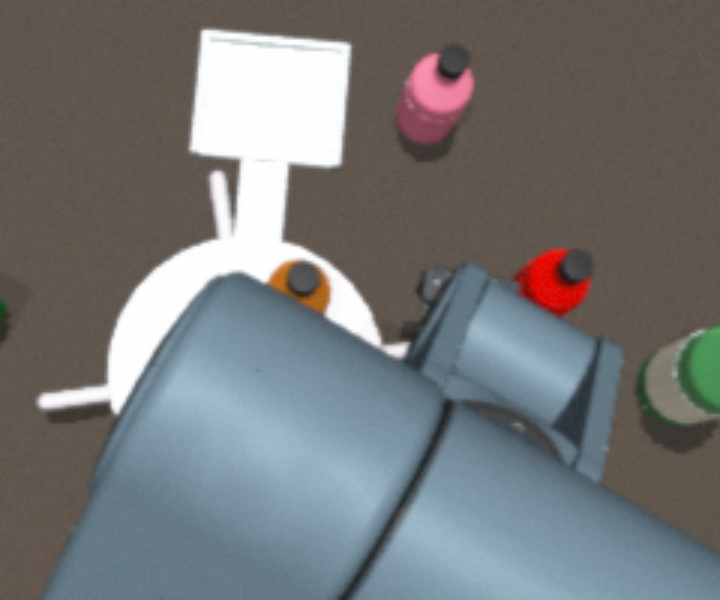

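View pics/side3.png

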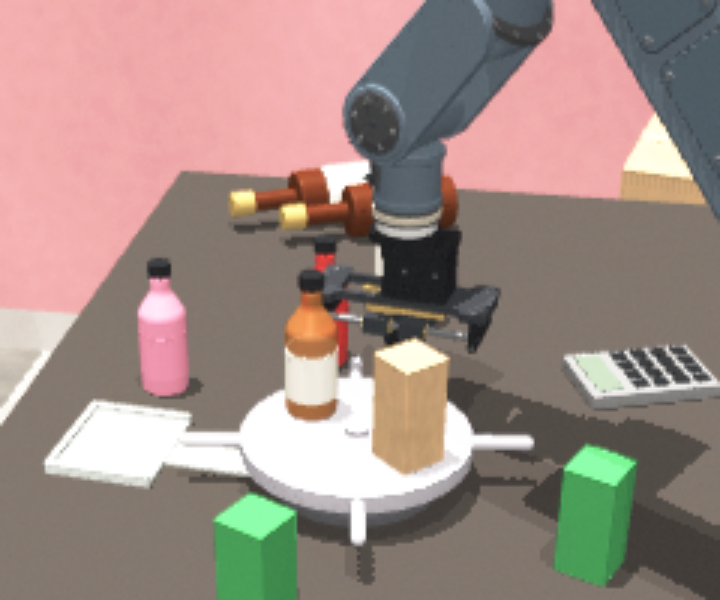

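>>> servo_tool --increments '[[1, [0, 4, 0], -1.4], [1, [0, 4, 0], -1.4], [1, [0, 4, 0], -1.4], [1, [0, 4, 0], -1.4], [1, [0, 4, 0], -1.4]]'

```text
time_s: 4.9
position: [0.5559, -0.1816, 0.0255]
tcp_rot: [[0.037, 0.999, -0.0], [0.999, -0.037, 0.0], [0.0, -0.0, -1.0]]
force: [-0.4, 0.6, 0.4]
opening: 0.002
```

>>> servo_tool --increments '[[1, [0, 3, 0], -1.1], [1, [0, 3, 0], -1.1], [1, [0, 3, 0], -1.1], [1, [0, 3, 0], -1.1], [1, [0, 3, 0], -1.1]]'

```text
time_s: 5.52
position: [0.5703, -0.1816, 0.0255]
tcp_rot: [[-0.059, 0.998, -0.001], [0.998, 0.059, 0.0], [0.0, -0.001, -1.0]]
force: [-2.1, -0.1, 0.8]
opening: 0.01
```

```bash
cat >> h.py <<'E'
def look(k):
    for c in("top","side"):
        p,d=bot.capture(c)
        cv2.imwrite(f"pics/{c}{k}.png",cv2.resize(p[60:260,160:400] if c=="side" else p[85:285,210:450],None,fx=3,fy=3))
    C=np.array([.561,-.0235]);s=bot.read_state();q=s["position"][:2]-C
    R=s["tcp_rot"];print("r",np.hypot(*q),"ang",np.degrees(np.arctan2(q[1],q[0])),"yaw",np.degrees(np.arctan2(R[1][0],R[0][0])),s["position"],s["force"])
E
python3 -c "
from h import *
look(4)"
```

```text
r 0.15842237871036308 ang -86.50960300561863 yaw 93.30367202553458 [ 0.57064495 -0.18162851  0.02548854] [-1.10064568 -0.76300252 -0.43713669]
```

View pics/side4.png

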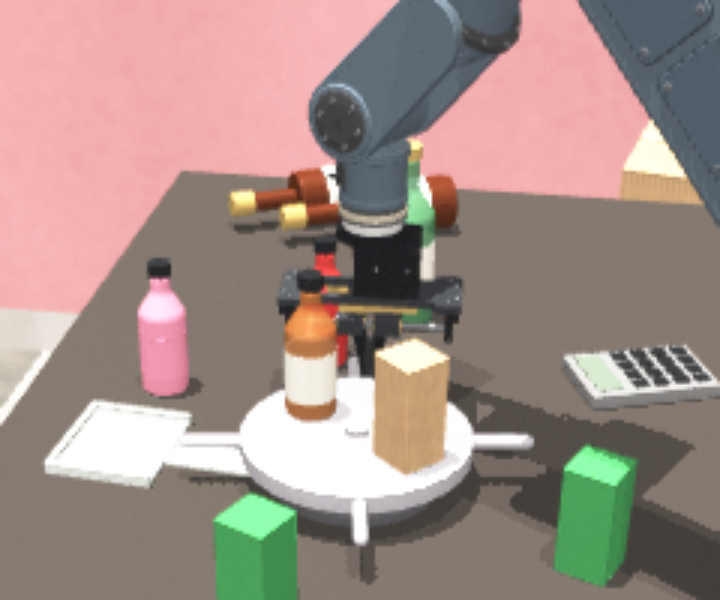

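View pics/top4.png

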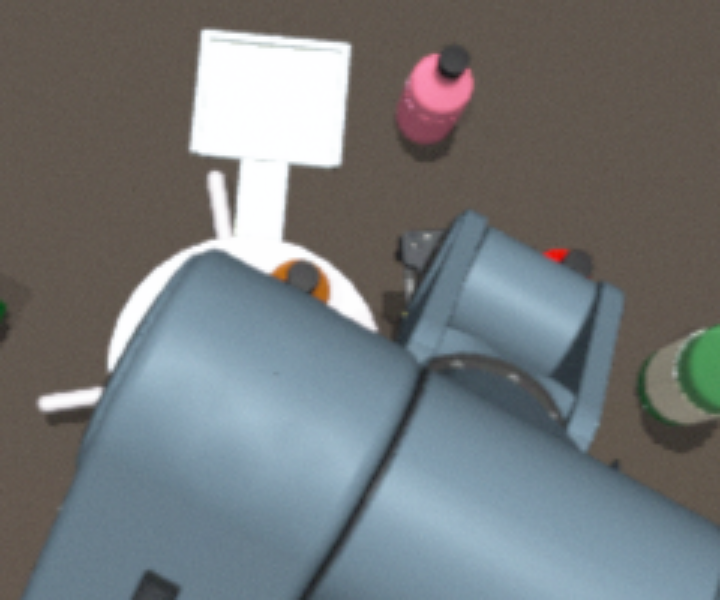

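The far arm end moved slightly and the force is about 2 N, so contact has begun with the finger about 5.5° behind the arm. I'll continue gently along the arc and ease inward by a few mm.

>>> servo_tool --increments '[[1, [0.4, 4, 0], -1.5], [1, [0.4, 4, 0], -1.5], [1, [0.4, 4, 0], -1.5], [1, [0.4, 4, 0], -1.5], [1, [0.4, 4, 0], -1.5]]'

```text
time_s: 6.25
position: [0.5907, -0.1775, 0.0256]
tcp_rot: [[-0.189, 0.982, 0.0], [0.982, 0.189, -0.0], [-0.0, 0.0, -1.0]]
force: [-1.9, -1.3, 0.4]
opening: 0.005
```

>>> servo_tool --increments '[[1, [0.4, 4, 0], -1.5], [1, [0.4, 4, 0], -1.5], [1, [0.4, 4, 0], -1.5], [1, [0.4, 4, 0], -1.5], [1, [0.4, 4, 0], -1.5]]'

```text
time_s: 6.88
position: [0.6095, -0.1708, 0.0256]
tcp_rot: [[-0.315, 0.949, 0.0], [0.949, 0.315, -0.0], [-0.0, 0.0, -1.0]]
force: [-1.5, -1.6, -0.2]
opening: 0.001
```

```bash
python3 -c "
from h import *
look(5)"
```

```text
r 0.15485902084567643 ang -71.59962167301566 yaw 108.305080052495 [ 0.60988207 -0.17044169  0.02557202] [ 0.9609403  -0.34742836  0.35624124]
```

View pics/side5.png

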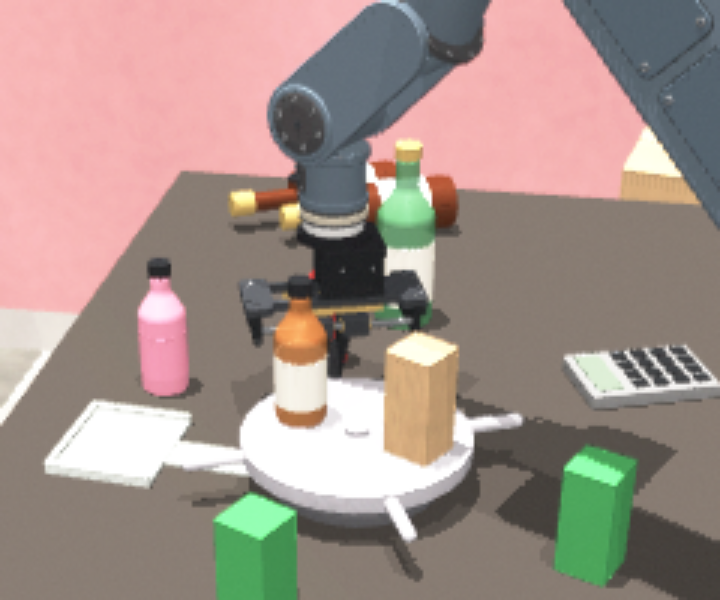

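View pics/top5.png

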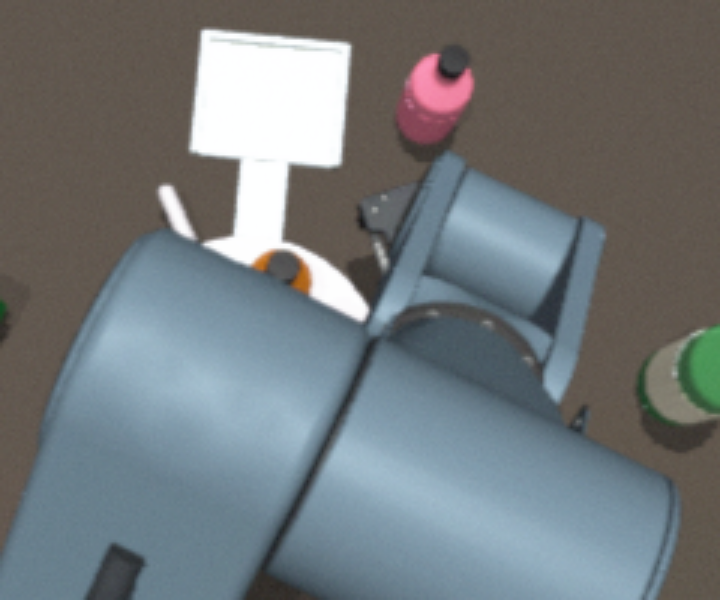

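>>> servo_tool --increments '[[1, [0.2, 4, 0], -1.5], [1, [0.2, 4, 0], -1.5], [1, [0.2, 4, 0], -1.5], [1, [0.2, 4, 0], -1.5], [1, [0.2, 4, 0], -1.5]]'

```text
time_s: 7.6
position: [0.6279, -0.1626, 0.0256]
tcp_rot: [[-0.436, 0.9, 0.0], [0.9, 0.436, -0.0], [-0.0, 0.0, -1.0]]
force: [-0.2, -1.8, -0.6]
opening: 0.005
```

>>> servo_tool --increments '[[1, [0.2, 4, 0], -1.5], [1, [0.2, 4, 0], -1.5], [1, [0, 3, 0], -1.1], [1, [0, 1, 0], 0], [1, [0, 0, 0], 0]]'

```text
time_s: 8.22
position: [0.638, -0.1564, 0.0255]
tcp_rot: [[-0.498, 0.867, 0.0], [0.867, 0.498, 0.0], [0.0, 0.0, -1.0]]
force: [0.1, -1.0, 0.5]
opening: 0.007
```

```bash
python3 -c "
from h import *
look(6)"
```

```text
r 0.15342725417749561 ang -59.966820538444495 yaw 119.84992497998098 [ 0.63779056 -0.15632745  0.02546591] [ 0.61711115 -0.12143796 -0.38895609]
```

View pics/side6.png

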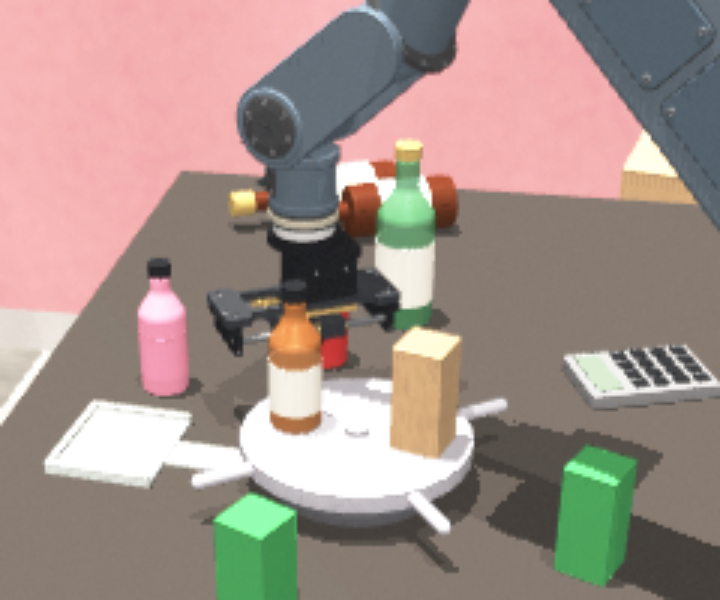

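View pics/top6.png

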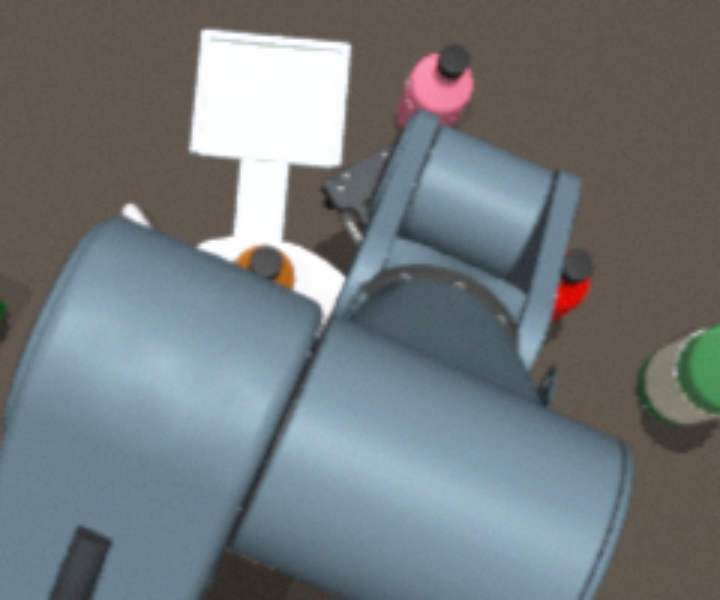

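Measuring the bottle from its cap in both views.

```bash
cat >> h.py <<'E'
def rel(p,C=np.array([.5612,-.0235]),a=np.radians(-5.1)):
    d=np.array(p[:2])-C;return np.array([np.cos(a)*d[0]+np.sin(a)*d[1],-np.sin(a)*d[0]+np.cos(a)*d[1]])
E
python3 - <<'E'
from h import *
t=(266/3+210,263/3+85);s=(295/3+160,284/3+60)
p,e=tri(*t,*s);print(p,e,rel(p),rel(onz("top",*t,.205)))
E
```

```text
[ 0.62253293 -0.03182367  0.20441009] 0.0004386881396568839 [ 0.06183005 -0.00283857] [ 0.06192772 -0.00278423]
```

The bottle is at (62, −3) mm in the stand frame, already within tolerance. One small gentle nudge will centre it, then I back off.

>>> servo_tool --increments '[[1, [0.1, 2, 0], -0.8], [1, [0.1, 2, 0], -0.8], [1, [0.1, 2, 0], -0.8], [1, [0, 1, 0], 0], [1, [0, 0, 0], 0]]'

```text
time_s: 8.95
position: [0.6439, -0.1527, 0.0255]
tcp_rot: [[-0.534, 0.846, -0.0], [0.846, 0.534, 0.0], [0.0, 0.0, -1.0]]
force: [-1.4, 0.1, 0.4]
opening: 0.004
```

>>> servo_tool --increments '[[1, [0, -4, 0], 1], [1, [0, -6, 0], 2], [1, [0, -6, 0], 2], [1, [0, -6, 0], 2], [1, [0, 0, 0], 0]]'

```text
time_s: 9.57
position: [0.6241, -0.1641, 0.0256]
tcp_rot: [[-0.426, 0.905, -0.0], [0.905, 0.426, 0.0], [0.0, -0.0, -1.0]]
force: [0.4, -0.2, -0.0]
opening: 0.004
```

```bash
python3 -c "
from h import *
look(7)"
```

```text
r 0.15429030056991636 ang -65.56881669720539 yaw 115.25095044884766 [ 0.62481447 -0.16397495  0.02562554] [-0.1358159   0.29224264  0.02938739]
```

View pics/side7.png

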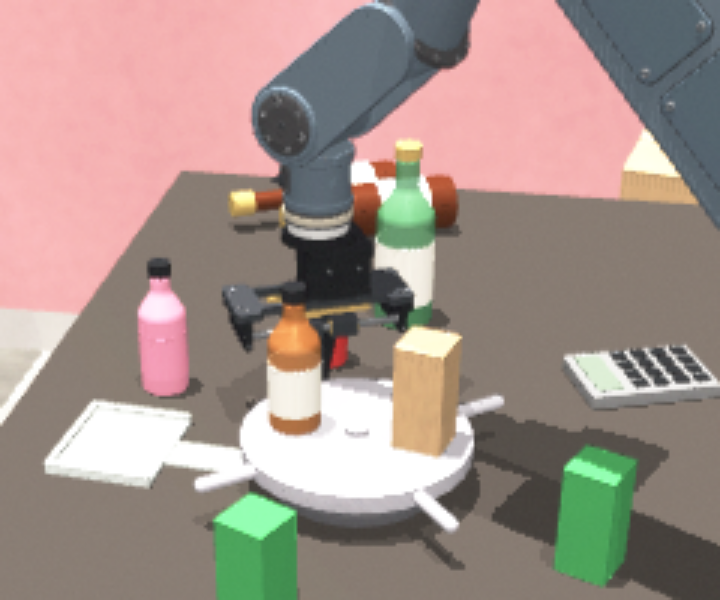

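View pics/top7.png

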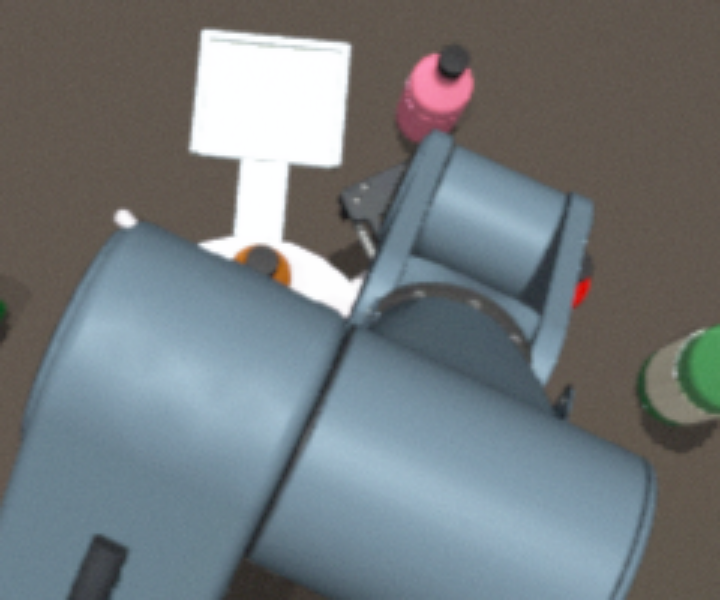

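>>> servo_tool --increments '[[1, [0, 0, -15], 0], [1, [0, 0, -45], 0], [1, [0, 0, -50], 0], [1, [0, 0, -50], 0], [1, [0, 0, -50], 0]]'

```text
time_s: 10.3
position: [0.6248, -0.1636, 0.2385]
tcp_rot: [[-0.427, 0.904, 0.001], [0.904, 0.427, -0.001], [-0.001, 0.001, -1.0]]
force: [0.2, -0.7, -0.1]
opening: 0.005
```

>>> servo_tool --increments '[[1, [0, -20, -10], 0], [1, [0, -30, 0], 0], [1, [-20, -30, 0], 0], [1, [-20, -30, 0], 0], [1, [0, 0, 0], 0]]'

```text
time_s: 10.92
position: [0.5402, -0.2486, 0.2452]
tcp_rot: [[-0.424, 0.906, -0.002], [0.906, 0.424, 0.0], [0.001, -0.001, -1.0]]
force: [0.1, 0.3, -0.5]
opening: 0.005
```

```bash
python3 -c "
from h import *
look(8)"
```

```text
r 0.22408450480849704 ang -94.98525128638344 yaw 115.19783173559681 [ 0.54152721 -0.24673682  0.24521567] [ 0.21212726 -0.13142651  0.87033501]
```

View pics/side8.png

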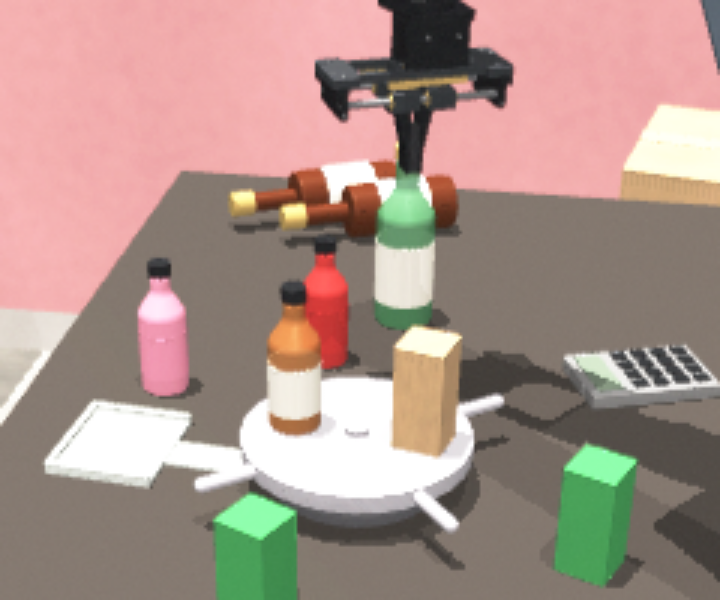

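View pics/top8.png

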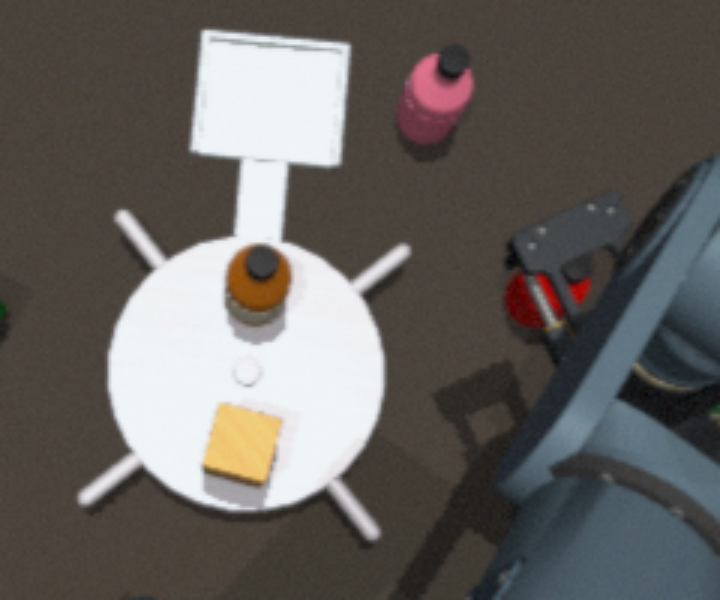

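Run:
```python
from h import *
for t,s in(((263/3+210,262/3+85),(293/3+160,288/3+60)),):
    p,e=tri(*t,*s);print(p,e,rel(p),rel(onz("top",*t,.205)))
A=[rel(onz("top",u/3+210,v/3+85,.048)) for u,v in((122,215),(405,250))]
print([np.degrees(np.arctan2(a[1],a[0])) for a in A])
print("carton",rel(onz("top",243/3+210,443/3+85,.165)))
print(bot.read_state()["force"],bot.read_state()["time_s"])
```

```text
[ 0.62401293 -0.02977866  0.20108388] 0.0002811376737416684 [ 0.06312239 -0.00067009] [ 0.06244598 -0.00054205]
[np.float64(43.57264384429855), np.float64(-46.36092467166211)]
carton [-0.06726232  0.00051551]
[ 0.21212726 -0.13142651  0.87033501] 11.025
```

The bottle is at (63, −0.6) mm in the stand frame and both loose items are upright. The tool is clear in the air, about 24 cm up near the tall bottle but not touching it. Handing in now.

```bash
python3 -c "
from rig import bot
print(bot.hand_in())"
```

```text
the job is handed in; nothing more can be done
None
```

I turned the platter about 31° anticlockwise by pushing the arm on the robot's right-hand side with the closed fingers. Then I backed off, lifted clear and handed the job in at about 11 s of the 72 s allowed.

- **Bottle and carton:** the last two-view check put the amber bottle at x ≈ 63 mm, y ≈ −0.6 mm in the stand frame. The carton was opposite at x ≈ −67 mm, y ≈ 0.5 mm, and both were upright.
- **Platter arms:** the two arms beside the tray measured +43.6° and −46.4° from the tray line. That agrees with the bottle position to within about 1.5°.
- **Contact and other things:** tool force readings stayed at about 2 N while pushing. The other things in view looked unmoved in the pictures, though I did not measure them again at the end.

No check failed. The hand-in gives no verdict, so I have no confirmation of the result beyond these checks.

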